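# Clear the packing machine's catch tray into the tote

## Task

Press the wide button on the button station to pause the packing machine, then slide the two finished (lidded) round cases off the open edge of the catch tray so that they drop into the white tote below, without lifting them out; leave the case that has no lid where it lies in the tray. Only when both finished cases are in the tote, press the narrow button to start the machine again. Do not shift the tote or disturb the tape dispenser, notebook and carton.

Things in the scene. Friction and masses are not known exactly. Their poses are not given: they have to be found in the camera images.
- tray: Fixed stainless catch tray of the packing machine. Origin: on the table (z 0) below the middle of its open edge; +y points from that edge back to the machine, x along the edge. Flat floor, top 70 mm above the table, 4 mm thick, x -150 to 150 mm, y 0 to 310 mm; side walls at x +-152 mm rise 22 mm above it; no lip at y = 0. Three cases lie near x -92, 0, 92 mm, y 90 to 150 mm, in any order.
- outlet (a point): Middle of the machine's outlet mouth at the tray's back end, at tray x 0, y 310 mm, 70 mm above the table. Behind it stands the white machine body, fixed, a block from tray y 310 to 590 mm and x -130 to 270 mm, its hood grip 209 mm above the table. Axes as the tray's.
- tote: White plastic open tub standing loose on the table, 320 mm (its x) by 220 mm (its y), 58 mm high, walls and floor 5 mm, about 0.6 kg. Origin: centre of its underside. It stands in front of the tray's open edge with 17 to 33 mm of its width tucked under that edge, its long side parallel to it; its rim is 8 mm below the tray's underside.
- case1_centre (a point): Finished case: a closed round white plastic case with a domed lid, 66 mm in diameter, 30 mm high, about 60 g, lying flat in the tray. The point is on its axis, 14 mm above its underside.
- case2_centre (a point): The other finished case, the same in every way. The point is on its axis, 14 mm above its underside.
- open_case: The unfinished case: an open, empty round white base without a lid, 66 mm in diameter, 18 mm high, walls 3 mm, about 40 g, lying in the tray. Origin: centre of its underside.
- station: Fixed grey push-button station on the table, 90 mm (its x) by 150 mm (its y), 45 mm high. Origin: centre of its underside. The wide button is 35 mm from its middle towards its +y, the narrow one 35 mm towards its -y.
- pause_top (a point): Centre of the top face of the wide button (42 mm in diameter) of the station: pauses the machine. Its top stands 67 mm above the table, 10 mm above its round black collar; it is pressed straight down.
- pause (a joint): Travel of the wide button, m: 0 released, 0.006 fully down. It springs back; it starts to move at 1.5 N and is fully down at 5 N.
- start_top (a point): Centre of the top face of the narrow button (22 mm in diameter) of the station: starts the machine again. Its top stands 67 mm above the table, 10 mm above its round black collar; it is pressed straight down.
- start (a joint): Travel of the narrow button, m: 0 released, 0.006 fully down. It springs back; it starts to move at 1.5 N and is fully down at 5 N.
- dispenser: Bystander: white desktop tape dispenser, 60 by 170 mm, 98 mm high, loose, beyond the tray. Origin: centre of its underside.
- notebook: Bystander: closed black notebook, 130 by 180 mm, 16 mm thick, loose on the table. Origin: centre of its underside.
- carton: Bystander: open cardboard carton, 120 by 150 mm, 90 mm high, loose, on the far right of the table. Origin: centre of its underside.
Not all that is in view belongs to the job. What is shaped like the part that bears case2_centre but red is not meant.

How it is judged:
By the outcome, as a careful person would: the job done as asked, in the order asked, and still so for the second after the job is handed in, with the robot touching nothing.
It also fails if it takes over 72 s, if anything falls off the work surface, if the arm or the gripper's body presses on something with over 40 N, if the wrist force passes 120 N, or if a joint passes its speed limit or range.

## Robot

A 6-joint arm with a two-finger parallel gripper is mounted at the origin on the work surface. World frame = base frame: x ahead of the robot, y to its left, z up, the work surface at z = 0. Lengths are in m, angles in degrees, forces in N, time in s.
With the tool pointing down it reaches from about 0.3 to 0.75 m from the base axis. Payload 8.5 kg.
Tool frame: the origin (TCP) lies midway between the tips of the shut fingers; the grasp point (between the pads) lies 19 mm behind it; z points along the fingers, y is the line along which they close (so a half turn about z gives the same grasp; the last joint's range is limited). The gripper opens to 85 mm and grips with 20 to 120 N. Pads are 22 mm wide; open, the fingers measure 114 mm over their backs; the gripper's body (76 mm by 85 mm) begins 54 mm behind the grasp point. The pads swing forward as they close: fully open they stand 13 mm farther back than shut.
Start: joints at [-83.554, 21.807, 74.336, -0, 83.858, -12.336], TCP at [0.177, -0.521, 0.231] pointing down, gripper open.
Joint ranges: [-178.18, 178.18], [-50.72, 133.34], [12.68, 142.11], [-81.47, 261.47], [9.98, 163.14], [-165.26, 165.26]. Speed limits (degrees/s): [136.94, 136.94, 180, 180, 180, 180].

## Interface

Orientations are given as a 3x3 rotation matrix whose columns are the frame's x, y, z axes.
In Python, from rig import env gives the robot as it stands. The module is installed in compiled form; this text tells all that it offers.
- The arm moves only by the tool jog_arm, never from a script. Its argument "targets" is a list of rows, each a list of 6 numbers: the shift along the tool's x, y, z in cm, then the turn, a rotation vector about the tool's x, y, z in degrees. A call has 1 to 8 rows; each row is the pose to reach, as a shift and turn from the pose commanded when the call began, along the tool's axes at that moment; what a row does not reach only later rows make up. A row lasts 1/12 s, in which the tool goes at most 41.7 mm and 7.16 degrees, less where a joint would pass 70% of its speed; a pose out of reach is approached as far as the arm can. A call with a gripper value outside its range is refused whole. "hand" is the opening, from 0 (shut) to 1 (fully open), set as the call begins (left out, the last holds). The fingers move at their own pace and stop on an object; "newtons" is the grip in N (left out, the last holds). Time passes only in rows, so rows that repeat a pose let the fingers close. It gives the time, the measured TCP pose, the force, the opening and the grip force at its end, in the units of the state.
- env.observe(): the state, without advancing time (a new reading comes with each control period).
- env.get_image(name): name is "scene" or "top" or "wrist"; returns a dict with "frame" (480x640x3 uint8, red, green, blue), "depth" (480x640 float32, m along the optical axis (not along the pixel's ray), 0 where there is no reading), "fovy" (degrees; the focal length in pixels is half the picture's height over the tangent of half this angle, whatever the lens; pixels are square), "cx", "cy" (the principal point, pixels), "cam_to_world" (4x4, takes a point from camera to world coordinates). Camera axes: x right, y down, z forward; pixel columns grow to the right and rows downward; lengths in m; the calibration is good to about 2 mm. The wrist camera is an equidistant fisheye: a pixel r from the principal point sees the ray r / f radians off the axis. A picture is of the moment at which its call begins.
- env.close_job(): hands the job in; it is judged then, once.
Trained networks look in the newest picture that a camera, given by its name, has taken for a name from the list of things; names that differ only in an ending like _2 or _b are one class to them, and where a whole thing is asked for, a point or a joint stands for the part that bears it (a point fixed in the world has none). Each returns a list of dicts, best first, with "score" (0 to 1); they miss things now and then, are a little off and sometimes report something else, mostly with a low value. They report only what shows in the picture. A call takes as long as a camera call. They do not tell look-alikes from the thing itself.
- env.regions_of(camera, target): "pixels" (480x640 bool, what is visible of it) and "point" ([row, column] in pixels, amid what is visible of it).
The state is a dict: "time_s": time; "q": joint angles; "qvel": joint speeds; "joint_efforts": joint torques, N m; "position": TCP position; "tool_rot": TCP orientation; "ft_force": force on the tool from outside, world axes, zero at the start; "wrist_torque": the same for the moment, N m; "grip_width": finger opening in m; "gripper_force": force on a finger pad.
Only numpy, scipy, OpenCV 4.12 (cv2) and the standard library are available. Lean on these libraries where they do the work, as an engineer would, in place of code of your own. Each camera call takes 0.05 s, during which the arm holds its last target. There are 200 camera calls.

## Working session

There is one attempt and no reset: what is moved stays moved. The work goes in short steps, Python scripts to look and compute and a tool call to move; the robot and the scene stay as the last step left them, time stands still between calls to the robot, and variables do not carry over. Pictures are saved under pics/ and viewed, at most 10 in all, crops included, and the job is handed in when it is done.

Besides the shell and the picture viewer there is one more tool, called after ">>>" as name([rows], argument=value, ...), one row to a line, values as JSON. jog_arm: Moves the arm, as the interface text tells. Its arguments: {"type":"object","properties":{"targets":{"type":"array","items":{"type":"array","items":{"type":"number"}}},"hand":{"type":"number"},"newtons":{"type":"number"}},"required":["targets"]}

```bash
mkdir -p pics; cat > h.py <<'E'
import numpy as np, cv2
from rig import env
def pts(im, mask=None):
    d=im["depth"]; f=240/np.tan(np.radians(im["fovy"])/2)
    v,u=np.nonzero((d>0) if mask is None else (mask&(d>0)))
    z=d[v,u]; P=np.c_[(u-im["cx"])/f*z,(v-im["cy"])/f*z,z,np.ones(len(z))]
    return (P@im["cam_to_world"].T)[:,:3],v,u
def save(n,a): cv2.imwrite(f"pics/{n}.png",cv2.cvtColor(a,cv2.COLOR_RGB2BGR))
E
python3 - <<'E'
from h import *
np.set_printoptions(precision=4,suppress=True)
o=env.observe(); print(o["time_s"],o["position"],o["tool_rot"])
for c in ("scene","top"):
    im=env.get_image(c); save(c,im["frame"]); print(c,im["cam_to_world"][:3].round(3).tolist(),im["fovy"])
    for t in ("tray","tote","case1_centre","open_case","station","pause_top","start_top","dispenser","notebook","carton"):
        for r in env.regions_of(c,t)[:4]:
            p,_,_=pts(im,r["pixels"])
            print(t,round(r["score"],2),np.round(r["point"]),len(p), np.median(p,0) if len(p) else "", np.percentile(p,[3,97],axis=0).round(3).tolist() if len(p) else "")
E
```

```text
0.0 [ 0.177  -0.5204  0.2307] [[ 0.9468  0.322  -0.0002]
 [ 0.322  -0.9468  0.0015]
 [ 0.0003 -0.0015 -1.    ]]
scene [[0.72, 0.515, -0.465, 1.235], [0.694, -0.52, 0.498, -0.788], [0.015, -0.681, -0.732, 1.175]] 43.16317105877655
tray 0.97 [173. 437.] 25724 [0.6163 0.2853 0.1278] [[0.403, -0.01, 0.051], [0.814, 0.538, 0.201]]
tote 0.61 [268. 307.] 10659 [ 0.5479 -0.1165  0.0069] [[0.391, -0.228, 0.0], [0.707, -0.01, 0.058]]
case1_centre 0.66 [195. 335.] 467 [0.4698 0.0577 0.0953] [[0.438, 0.035, 0.073], [0.494, 0.093, 0.102]]
case1_centre 0.5 [292. 222.] 233 [ 0.4832 -0.3424  0.0663] [[0.464, -0.36, 0.058], [0.5, -0.323, 0.071]]
open_case 0.94 [231. 395.] 530 [0.6411 0.0808 0.0753] [[0.613, 0.044, 0.068], [0.675, 0.11, 0.089]]
station 0.63 [301. 408.] 1980 [ 0.8013 -0.0487  0.0422] [[0.763, -0.112, 0.008], [0.823, 0.039, 0.097]]
station 0.62 [309. 208.] 2729 [ 0.4992 -0.3856  0.0444] [[0.445, -0.45, 0.008], [0.53, -0.309, 0.068]]
pause_top 0.47 [290. 222.] 273 [ 0.483  -0.3428  0.0659] [[0.463, -0.361, 0.055], [0.5, -0.322, 0.07]]
dispenser 0.95 [301. 409.] 1868 [ 0.8013 -0.0485  0.0
[... 1118 characters left out ...]
 0.4797 -0.3418  0.0681] [[0.462, -0.36, 0.062], [0.496, -0.323, 0.073]]
start_top 0.51 [247. 485.] 80 [ 0.483  -0.4112  0.0689] [[0.474, -0.422, 0.062], [0.492, -0.403, 0.073]]
dispenser 0.97 [120. 311.] 2009 [ 0.7807 -0.0293  0.0399] [[0.758, -0.107, 0.016], [0.814, 0.047, 0.099]]
notebook 0.76 [339. 432.] 4520 [ 0.2775 -0.2984  0.0179] [[0.213, -0.383, 0.011], [0.343, -0.212, 0.023]]
notebook 0.54 [248. 486.] 43 [ 0.4828 -0.4113  0.0696] [[0.476, -0.419, 0.064], [0.489, -0.404, 0.073]]
carton 0.94 [156. 475.] 4388 [ 0.6916 -0.4091  0.0119] [[0.625, -0.472, 0.002], [0.743, -0.324, 0.093]]
carton 0.58 [123. 313.] 2066 [ 0.7812 -0.029   0.0398] [[0.757, -0.107, 0.014], [0.815, 0.049, 0.099]]
```

View pics/scene.png

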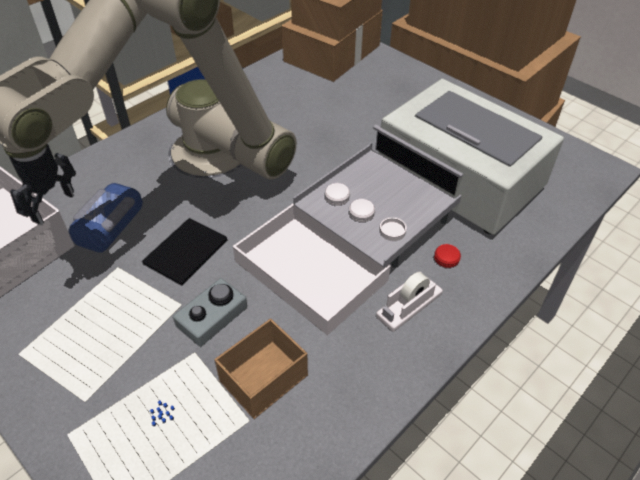

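View pics/top.png

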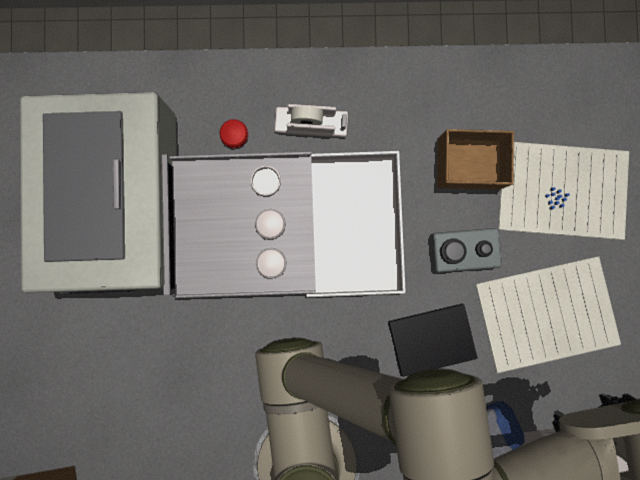

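The scene picture shows two lidded white cases at about (337,191) and (361,209) and the open one at (393,228). In the top view these are (271,263), (270,224) and (265,181). The red look-alike is at (233,133) on the table outside the tray, so it is not meant. The wide button is at (453,251) and the narrow one at (485,249). I'll confirm with a crop and fit the geometry.

```bash
python3 - <<'E'
from h import *
np.set_printoptions(precision=4,suppress=True)
im=env.get_image("top")
a=cv2.resize(im["frame"][140:300,160:520],None,fx=2.2,fy=2.2,interpolation=cv2.INTER_CUBIC); save("crop",a)
P,v,u=pts(im)
def sel(b):
    return (P[:,0]>b[0])&(P[:,0]<b[1])&(P[:,1]>b[2])&(P[:,1]<b[3])
for c in ((.462,.064),(.553,.07),(.643,.075)):
    m=(np.hypot(P[:,0]-c[0],P[:,1]-c[1])<.045)&(P[:,2]>.082)&(P[:,2]<.12)
    Q=P[m]; (cc,r)=cv2.minEnclosingCircle(Q[:,:2].astype(np.float32)); print("case",len(Q),cc,r,np.percentile(Q[:,2],[50,98]))
# tray front edge
m=(P[:,2]>.062)&(P[:,2]<.078)&(P[:,1]<.06)&(P[:,1]>-.08)
E=[]
for x in np.arange(.42,.68,.02):
    k=m&(abs(P[:,0]-x)<.01)
    if k.sum(): E.append((x,P[k,1].min()))
E=np.array(E); print(E.T, np.polyfit(E[:,0],E[:,1],1))
m=(P[:,2]>.066)&(P[:,2]<.076)&(P[:,1]>.0)&(P[:,1]<.2)&(P[:,0]>.4)&(P[:,0]<.7); print("floor z",np.median(P[m,2]))
# tote rim
m=(P[:,2]>.05)&(P[:,2]<.064)&(P[:,1]<.0)&(P[:,1]>-.28)&(P[:,0]>.37)&(P[:,0]<.73)
print("tote rim",cv2.minAreaRect(P[m][:,:2].astype(np.float32)))
for t in ("pause_top","start_top"):
    r=env.regions_of("top",t)[0]; p,_,_=pts(im,r["pixels"]); (cc,rr)=cv2.minEnclosingCircle(p[:,:2].astype(np.float32)); print(t,cc,rr)
m=sel((.42,.54,-.46,-.29))&(P[:,2]>.063)&(P[:,2]<.075)
n,l=cv2.connectedComponents((lambda z:(z.__setitem__((v[m],u[m]),1),z)[1])(np.zeros((480,640),np.uint8)))
for i in range(1,n):
    k=m&(l[v,u]==i)
    if k.sum()>15: print("btn",k.sum(),cv2.minEnclosingCircle(P[k][:,:2].astype(np.float32)),P[k].mean(0))
E
```

```text
case 723 (0.4607708752155304, 0.06532749533653259) 0.03330680727958679 [0.0978 0.1042]
case 716 (0.5465308427810669, 0.065797358751297) 0.03321046009659767 [0.0978 0.1039]
case 150 (0.6425915360450745, 0.0743728056550026) 0.033133186399936676 [0.0876 0.0924]
[[ 0.42    0.44    0.46    0.48    0.5     0.52    0.54    0.56    0.58
   0.6     0.62    0.64    0.66    0.68  ]
 [-0.0306 -0.0289 -0.0293 -0.0298 -0.0298 -0.0284 -0.0288 -0.029  -0.0274
  -0.0278 -0.0282 -0.0264 -0.0268 -0.0272]] [ 0.013  -0.0356]
floor z 0.07109306264515602
tote rim ((0.5466447472572327, -0.11755475401878357), (0.3206176459789276, 0.22279326617717743), 0.8943755626678467)
pause_top (0.4782557189464569, -0.3425845503807068) 0.021121053025126457Traceback (most recent call last):
  File "<stdin>", line 23, in <module>
IndexError: list index out of range
```

View pics/crop.png

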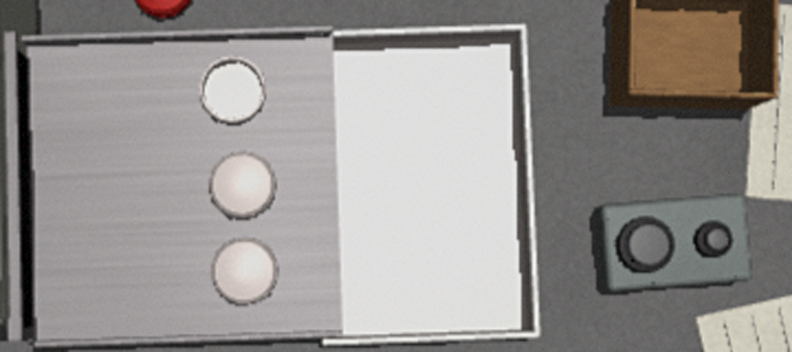

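The crop confirms it: the two domed lidded cases are at crop (243,185) and (243,271), the open ring is at (233,91), and the red one lies outside the tray. The wide button is at (645,245) and the narrow one at (714,240). I'll move over the wide button with the fingers shut.

>>> jog_arm([
  [34.2, -7.2, 0, 0, 0, -71],
  [34.2, -7.2, 0, 0, 0, -71],
  [34.2, -7.2, 0, 0, 0, -71],
  [34.2, -7.2, 0, 0, 0, -71],
  [34.2, -7.2, 0, 0, 0, -71],
  [34.2, -7.2, 0, 0, 0, -71],
  [34.2, -7.2, 0, 0, 0, -71],
  [34.2, -7.2, 0, 0, 0, -71],
], hand=0)

```text
time_s: 1.92
position: [0.4654, -0.3492, 0.2315]
tool_rot: [[0.235, 0.972, 0.0], [0.972, -0.235, -0.0], [-0.0, 0.0, -1.0]]
ft_force: [0.6, -0.8, 0.9]
grip_width: 0.0
gripper_force: 0.0
```

```bash
cat > st.py <<'E'
from h import *
import sys
np.set_printoptions(precision=4,suppress=True)
# usage: st.py x y z [x y z yaw deg] -> jog in cm / deg
o=env.observe(); R=np.array(o["tool_rot"]); p=np.array(o["position"])
print("t",o["time_s"],p,"yaw",np.degrees(np.arctan2(R[1,0],R[0,0])).round(2),"tilt",R[:,2],"f",o["ft_force"],"w",o["grip_width"])
if len(sys.argv)>3:
    from scipy.spatial.transform import Rotation as S
    T=np.array([[0,1,0],[1,0,0],[0,0,-1.]])
    th=np.radians(float(sys.argv[4]) if len(sys.argv)>4 else 90); T=np.array([[np.cos(th),np.sin(th),0],[np.sin(th),-np.cos(th),0],[0,0,-1]])
    print("jog",(R.T@(np.array(sys.argv[1:4],float)-p)*100).round(2),S.from_matrix(R.T@T).as_rotvec(degrees=True).round(2))
E
python3 st.py .479 -.3425 .085
```

```text
t 1.9167 [ 0.4654 -0.3492  0.2315] yaw 76.43 tilt [ 0.0001 -0.0002 -1.    ] f [ 0.6193 -0.8358  0.9137] w 2.6590527607005494e-05
jog [ 0.98  1.16 14.65] [  0.01   0.01 -13.57]
```

>>> jog_arm([
  [1, 1.2, 4, 0, 0, -7],
  [1, 1.2, 8, 0, 0, -13.6],
  [1, 1.2, 12, 0, 0, -13.6],
  [1, 1.2, 14.6, 0, 0, -13.6],
  [1, 1.2, 14.6, 0, 0, -13.6],
  [1, 1.2, 14.6, 0, 0, -13.6],
])

```text
time_s: 2.42
position: [0.4778, -0.3438, 0.0852]
tool_rot: [[0.006, 1.0, -0.001], [1.0, -0.006, 0.001], [0.001, -0.001, -1.0]]
ft_force: [-0.1, 0.2, 1.0]
grip_width: -0.0003
gripper_force: 0.0
```

```bash
python3 st.py .479 -.3425 .067; python3 - <<'E'
from h import *
im=env.get_image("wrist"); save("w1",im["frame"])
E
```

```text
t 2.4167 [ 0.4778 -0.3438  0.0852] yaw 89.67 tilt [-0.0011  0.0012 -1.    ] f [-0.0597  0.2415  1.0232] w -0.00026361079021752787
jog [0.13 0.12 1.82] [-0.06 -0.07 -0.33]
```

View pics/w1.png

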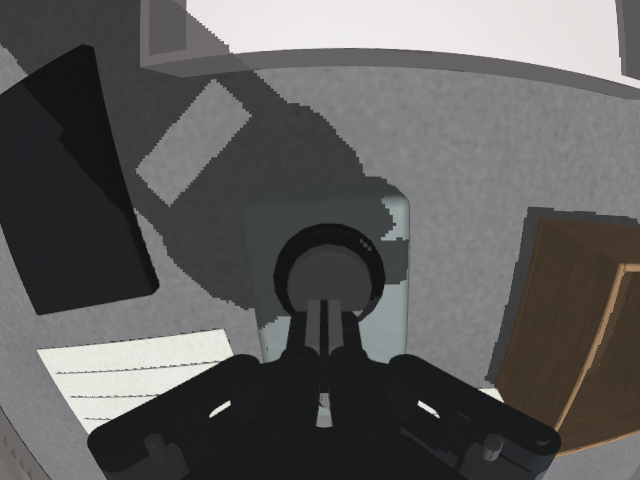

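The wrist view shows the shut fingertips (about 325,305) above the wide button's cap (330,280). Pressing now.

>>> jog_arm([
  [0.1, 0, 1.0, 0, 0, 0],
  [0.1, 0, 1.6, 0, 0, 0],
  [0.1, 0, 2.0, 0, 0, 0],
  [0.1, 0, 2.3, 0, 0, 0],
  [0.1, 0, 2.4, 0, 0, 0],
  [0.1, 0, 2.5, 0, 0, 0],
  [0.1, 0, 2.5, 0, 0, 0],
])

```text
time_s: 3.05
position: [0.478, -0.3431, 0.0611]
tool_rot: [[0.006, 1.0, 0.001], [1.0, -0.006, -0.001], [-0.001, 0.001, -1.0]]
ft_force: [-1.1, 0.6, 5.1]
grip_width: 0.0
gripper_force: 2.5
```

>>> jog_arm([
  [0, 0, 0.1, 0, 0, 0],
  [0, 0, 0.2, 0, 0, 0],
  [0, 0, 0.25, 0, 0, 0],
  [0, 0, 0.25, 0, 0, 0],
])

```text
time_s: 3.38
position: [0.4781, -0.3431, 0.0607]
tool_rot: [[0.005, 1.0, 0.002], [1.0, -0.005, -0.002], [-0.002, 0.002, -1.0]]
ft_force: [-4.8, 4.9, 22.5]
grip_width: 0.0003
gripper_force: 11.6
```

Fully down at 22 N. Lifting and crossing to a spot behind the first case, with the fingers slightly opened.

>>> jog_arm([
  [0, 0, -4, 0, 0, 0],
  [0, 0, -8, 0, 0, 0],
  [0, 0, -12, 0, 0, 0],
  [4, 0, -14, 0, 0, 0],
  [8, -0.3, -14, 0, 0, 0],
  [12, -0.5, -14, 0, 0, 0],
  [16, -0.7, -14, 0, 0, 0],
  [20, -0.8, -14, 0, 0, 0],
], hand=0.35)

```text
time_s: 4.05
position: [0.4703, -0.141, 0.198]
tool_rot: [[0.006, 1.0, 0.0], [1.0, -0.006, -0.0], [-0.0, 0.0, -1.0]]
ft_force: [0.4, 1.0, 0.7]
grip_width: 0.0296
gripper_force: 0.0
```

>>> jog_arm([
  [4, -0.2, 0, 0, 0, 0],
  [8, -0.3, 0, 0, 0, 0],
  [12, -0.4, 0, 0, 0, 0],
  [16, -0.6, 0, 0, 0, 0],
  [20, -0.8, 0, 0, 0, 0],
  [24, -0.9, 0, 0, 0, 0],
  [26.2, -0.9, 0, 0, 0, 0],
  [26.2, -0.9, 0, 0, 0, 0],
])

```text
time_s: 4.72
position: [0.4628, 0.1229, 0.1979]
tool_rot: [[0.001, 1.0, 0.0], [1.0, -0.001, 0.001], [0.001, 0.0, -1.0]]
ft_force: [-0.6, -0.2, -0.2]
grip_width: 0.03
gripper_force: 0.0
```

```bash
python3 st.py .461 .120 .078 90.8
```

```text
t 4.7167 [0.4628 0.1229 0.1979] yaw 89.94 tilt [ 0.0001  0.0009 -1.    ] f [-0.608  -0.2249 -0.1508] w 0.029950298360830394
jog [-0.3  -0.18 11.99] [ 0.01 -0.05 -0.86]
```

>>> jog_arm([
  [0, -0.2, 4, 0, 0, -0.8],
  [0, -0.2, 8, 0, 0, -0.8],
  [0, -0.2, 11, 0, 0, -0.8],
  [0, -0.2, 12, 0, 0, -0.8],
  [0, -0.2, 12, 0, 0, -0.8],
])

```text
time_s: 5.13
position: [0.4601, 0.1187, 0.0755]
tool_rot: [[-0.008, 1.0, -0.005], [1.0, 0.008, -0.0], [-0.0, -0.005, -1.0]]
ft_force: [-0.4, 0.8, -0.6]
grip_width: 0.0299
gripper_force: 0.0
```

```bash
python3 st.py .461 .120 .078 90.8; python3 - <<'E'
from h import *
im=env.get_image("wrist"); save("w2",im["frame"])
E
```

```text
t 5.1333 [0.4601 0.1187 0.0755] yaw 90.45 tilt [-0.0054 -0.0001 -1.    ] f [-0.3508  0.7719 -0.5986] w 0.029915040029753804
jog [ 0.13  0.09 -0.25] [-0.31  0.   -0.35]
```

View pics/w2.png

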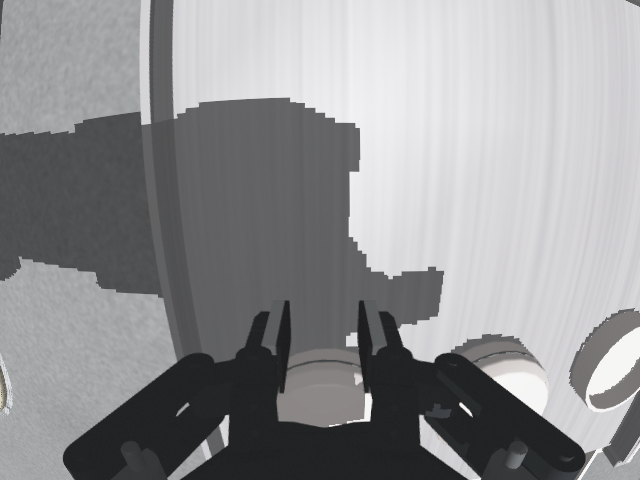

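The wrist view shows the lidded case (about 323,385) centred behind and between the two fingertips, so the pair makes a stable two-point pusher. Pushing gently along −x of the tool.

>>> jog_arm([
  [-0.7, 0, 0, 0, 0, 0],
  [-1.4, 0, 0, 0, 0, 0],
  [-2.2, 0, 0, 0, 0, 0],
  [-3.1, 0, 0, 0, 0, 0],
  [-4.0, 0, 0, 0, 0, 0],
  [-4.9, 0, 0, 0, 0, 0],
  [-5.8, 0, 0, 0, 0, 0],
  [-6.7, 0, 0, 0, 0, 0],
])

```text
time_s: 5.85
position: [0.462, 0.0512, 0.0779]
tool_rot: [[-0.008, 1.0, 0.0], [1.0, 0.008, 0.0], [0.0, 0.0, -1.0]]
ft_force: [0.7, 0.9, 0.7]
grip_width: 0.0299
gripper_force: 0.3
```

>>> jog_arm([
  [-0.9, 0, 0, 0, 0, 0],
  [-1.8, 0, 0, 0, 0, 0],
  [-2.7, 0, 0, 0, 0, 0],
  [-3.6, 0, 0, 0, 0, 0],
  [-4.5, 0, 0, 0, 0, 0],
  [-5.2, 0, 0, 0, 0, 0],
  [-5.8, 0, 0, 0, 0, 0],
  [-6.2, 0, 0, 0, 0, 0],
])

```text
time_s: 6.52
position: [0.4625, -0.0105, 0.0778]
tool_rot: [[-0.008, 1.0, -0.0], [1.0, 0.008, -0.0], [-0.0, -0.0, -1.0]]
ft_force: [0.3, -0.1, 0.3]
grip_width: 0.0299
gripper_force: 0.0
```

```bash
python3 st.py .5465 .120 .078 90.8; python3 - <<'E'
from h import *
im=env.get_image("scene"); save("s2",cv2.resize(im["frame"][140:340,200:480],None,fx=2.5,fy=2.5))
E
```

```text
t 6.5167 [ 0.4625 -0.0105  0.0778] yaw 90.46 tilt [-0.0001 -0.0001 -1.    ] f [ 0.2613 -0.0545  0.2868] w 0.029913285762715517
jog [12.99  8.5  -0.02] [-0.    0.01 -0.34]
```

View pics/s2.png

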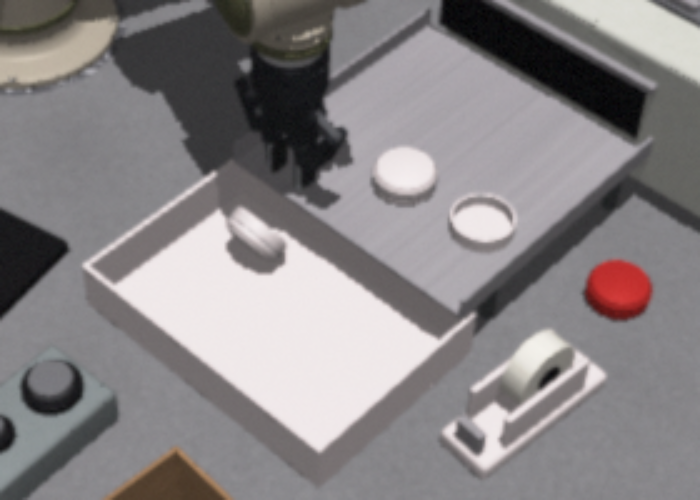

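The first case is dropping into the tote (crop 257,232) and the other lidded case and the open one are undisturbed. On to the second case.

>>> jog_arm([
  [0, 0, -4, 0, 0, 0],
  [0, 0, -8, 0, 0, 0],
  [3, 2, -8, 0, 0, 0],
  [6, 4.2, -8, 0, 0, 0],
  [9, 6.2, -8, 0, 0, 0],
  [12, 8, -8, 0, 0, 0],
  [13, 8.5, -8, 0, 0, 0],
  [13, 8.5, -8, 0, 0, 0],
])

```text
time_s: 7.23
position: [0.5469, 0.1232, 0.1573]
tool_rot: [[-0.012, 1.0, -0.0], [1.0, 0.012, 0.0], [0.0, -0.0, -1.0]]
ft_force: [-1.0, -0.2, -0.6]
grip_width: 0.0298
gripper_force: 0.0
```

```bash
python3 - <<'E'
from h import *
im=env.get_image("top"); P,v,u=pts(im)
for c in ((.5465,.066),):
    m=(np.hypot(P[:,0]-c[0],P[:,1]-c[1])<.045)&(P[:,2]>.082)&(P[:,2]<.12)
    print(m.sum(),cv2.minEnclosingCircle(P[m][:,:2].astype(np.float32)))
E
python3 st.py .5465 .120 .078 90.8
```

```text
513 ((0.5458282232284546, 0.06515388190746307), 0.03264732286334038)
t 7.2833 [0.5462 0.1217 0.1573] yaw 90.61 tilt [-0.0009 -0.0002 -1.    ] f [-0.9071  0.18    0.1449] w 0.029858520693291625
jog [-0.17  0.04  7.93] [-0.05  0.01 -0.19]
```

>>> jog_arm([
  [0, 0, 4, 0, 0, 0],
  [0, 0, 7, 0, 0, 0],
  [0, 0, 7.9, 0, 0, 0],
  [0, 0, 7.9, 0, 0, 0],
  [-0.7, 0, 7.9, 0, 0, 0],
  [-1.4, 0, 7.9, 0, 0, 0],
  [-2.2, 0, 7.9, 0, 0, 0],
  [-3.1, 0, 7.9, 0, 0, 0],
])

```text
time_s: 7.95
position: [0.5472, 0.0889, 0.0802]
tool_rot: [[-0.008, 1.0, 0.002], [1.0, 0.008, -0.0], [-0.0, 0.002, -1.0]]
ft_force: [-1.5, 0.6, 0.9]
grip_width: 0.0297
gripper_force: 0.3
```

>>> jog_arm([
  [-0.9, 0, 0, 0, 0, 0],
  [-1.8, 0, 0, 0, 0, 0],
  [-2.7, 0, 0, 0, 0, 0],
  [-3.6, 0, 0, 0, 0, 0],
  [-4.5, 0, 0, 0, 0, 0],
  [-5.4, 0, 0, 0, 0, 0],
  [-6.3, 0, 0, 0, 0, 0],
  [-7.2, 0, 0, 0, 0, 0],
])

```text
time_s: 8.62
position: [0.5473, 0.0171, 0.0788]
tool_rot: [[-0.008, 1.0, -0.0], [1.0, 0.008, 0.0], [0.0, -0.0, -1.0]]
ft_force: [-0.3, 0.3, -0.5]
grip_width: 0.0302
gripper_force: 0.3
```

>>> jog_arm([
  [-0.9, 0, 0, 0, 0, 0],
  [-1.7, 0, 0, 0, 0, 0],
  [-2.3, 0, 0, 0, 0, 0],
  [-2.7, 0, 0, 0, 0, 0],
  [-2.8, 0, 0, 0, 0, 0],
  [-2.8, 0, 0, 0, 0, 0],
])

```text
time_s: 9.12
position: [0.5475, -0.0102, 0.0788]
tool_rot: [[-0.008, 1.0, -0.0], [1.0, 0.008, 0.0], [0.0, -0.0, -1.0]]
ft_force: [0.1, -0.7, 0.6]
grip_width: 0.0298
gripper_force: 0.0
```

>>> jog_arm([
  [0, 0, -4, 0, 0, 0],
  [0, 0, -8, 0, 0, 0],
  [0, 0, -12, 0, 0, 0],
  [-4, -0.8, -12, 0, 0, 0],
  [-8, -1.6, -12, 0, 0, 0],
  [-12, -2.4, -12, 0, 0, 0],
  [-16, -3.2, -12, 0, 0, 0],
  [-20, -4, -12, 0, 0, 0],
], hand=0)

```text
time_s: 9.78
position: [0.5086, -0.2116, 0.199]
tool_rot: [[-0.009, 1.0, 0.0], [1.0, 0.009, 0.0], [0.0, 0.0, -1.0]]
ft_force: [1.2, 0.3, 0.1]
grip_width: -0.0001
gripper_force: 0.0
```

```bash
python3 st.py .483 -.4115 .085 90; python3 - <<'E'
from h import *
im=env.get_image("scene"); save("s3",cv2.resize(im["frame"][140:340,160:480],None,fx=2.4,fy=2.4))
im=env.get_image("top"); P,v,u=pts(im)
m=(P[:,2]>.05)&(P[:,2]<.064)&(P[:,1]<.0)&(P[:,1]>-.28)&(P[:,0]>.37)&(P[:,0]<.73)
print("tote rim",cv2.minAreaRect(P[m][:,:2].astype(np.float32)))
m=(abs(P[:,0]-.48)<.06)&(P[:,2]>.063)&(P[:,2]<.075)&(P[:,1]>-.45)&(P[:,1]<-.385)
print("start",m.sum(),P[m].mean(0),cv2.minEnclosingCircle(P[m][:,:2].astype(np.float32)))
m=(np.hypot(P[:,0]-.6425,P[:,1]-.0744)<.045)&(P[:,2]>.082)&(P[:,2]<.12)
print("open",m.sum(),cv2.minEnclosingCircle(P[m][:,:2].astype(np.float32)))
E
```

```text
t 9.7833 [ 0.5086 -0.2116  0.199 ] yaw 90.53 tilt [ 0.0002  0.     -1.    ] f [1.2247 0.2923 0.1233] w -7.579687084745025e-05
jog [-19.97  -2.75  11.4 ] [ 0.01 -0.    0.53]
tote rim ((0.546701967716217, -0.12055875360965729), (0.32146602869033813, 0.21834959089756012), 0.2794549763202667)
start 60 [ 0.48241358 -0.41423252  0.06824642] ((0.48307162523269653, -0.4131873846054077), 0.01451999880373478)
open 149 ((0.6428289413452148, 0.07399999350309372), 0.03328804671764374)
```

View pics/s3.png

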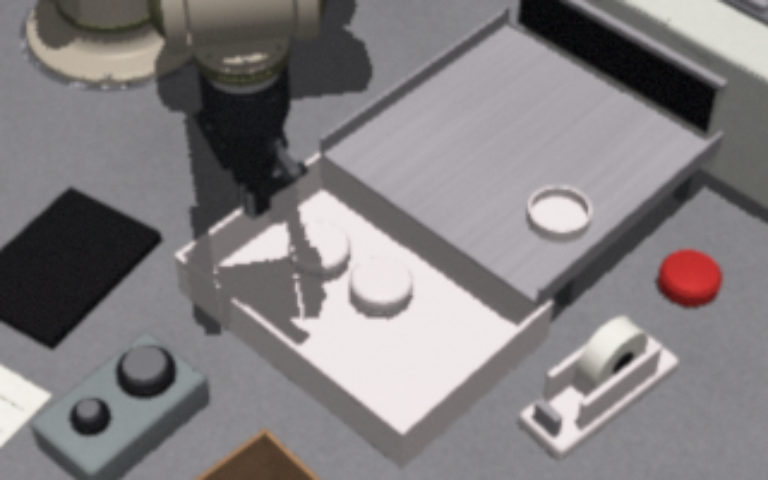

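Both lidded cases lie in the tote (crop 322,248 and 381,283), the open case is still in the tray (559,212) and the tote has not moved. Going to the narrow button.

>>> jog_arm([
  [-4, -0.6, 0, 0, 0, 0],
  [-8, -1.2, 0, 0, 0, 0],
  [-12, -1.8, 0, 0, 0, 0],
  [-16, -2.4, 0, 0, 0, 0],
  [-20, -2.7, 1, 0, 0, 0],
  [-20, -2.7, 5, 0, 0, 0],
  [-20, -2.7, 9, 0, 0, 0],
  [-20, -2.7, 11.4, 0, 0, 0],
])

```text
time_s: 10.55
position: [0.4829, -0.4093, 0.0807]
tool_rot: [[-0.008, 1.0, -0.003], [1.0, 0.008, 0.004], [0.004, -0.003, -1.0]]
ft_force: [-0.3, 0.5, -0.2]
grip_width: -0.0
gripper_force: 0.0
```

>>> jog_arm([
  [0, 0, 0, 0, 0, 0],
  [0, 0, 0, 0, 0, 0],
])

```text
time_s: 10.72
position: [0.4842, -0.4099, 0.0846]
tool_rot: [[-0.009, 1.0, -0.001], [1.0, 0.009, 0.001], [0.001, -0.001, -1.0]]
ft_force: [0.6, -1.1, 0.5]
grip_width: 0.0003
gripper_force: 0.0
```

```bash
python3 st.py .483 -.412 .067 90.5; python3 - <<'E'
from h import *
im=env.get_image("wrist"); save("w3",im["frame"])
E
```

```text
t 10.7167 [ 0.4842 -0.4099  0.0846] yaw 90.52 tilt [-0.001   0.0015 -1.    ] f [ 0.6107 -1.0807  0.4549] w 0.00034279204145259734
jog [-0.21 -0.12  1.76] [-0.06 -0.08  0.02]
```

View pics/w3.png

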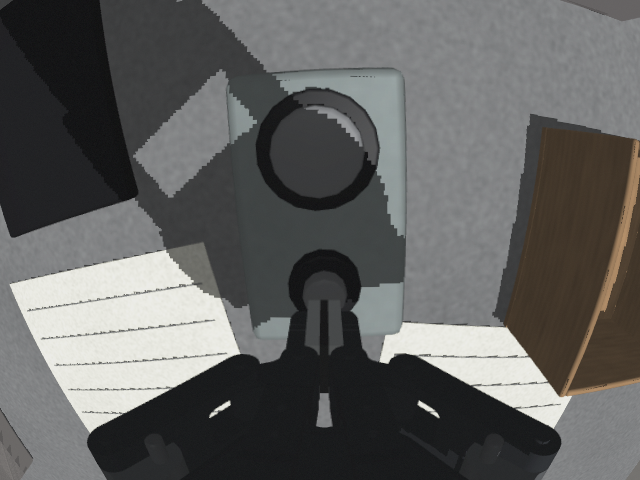

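The wrist view shows the fingertips (325,303) over the narrow button (325,292). Pressing.

>>> jog_arm([
  [-0.1, -0.1, 1.0, 0, 0, 0],
  [-0.1, -0.1, 1.6, 0, 0, 0],
  [-0.1, -0.1, 2.0, 0, 0, 0],
  [-0.1, -0.1, 2.3, 0, 0, 0],
  [-0.1, -0.1, 2.5, 0, 0, 0],
  [-0.1, -0.1, 2.6, 0, 0, 0],
  [-0.1, -0.1, 2.65, 0, 0, 0],
  [-0.1, -0.1, 2.65, 0, 0, 0],
])

```text
time_s: 11.43
position: [0.4832, -0.4118, 0.0609]
tool_rot: [[-0.009, 1.0, 0.001], [1.0, 0.009, -0.002], [-0.002, 0.001, -1.0]]
ft_force: [-3.9, 3.8, 17.6]
grip_width: -0.0003
gripper_force: 8.4
```

Fully down at 17.6 N. Retracting straight up.

>>> jog_arm([
  [0, 0, -4, 0, 0, 0],
  [0, 0, -8, 0, 0, 0],
  [0, 0, -12, 0, 0, 0],
  [0, 0, -15, 0, 0, 0],
  [0, 0, -15, 0, 0, 0],
  [0, 0, -15, 0, 0, 0],
])

```text
time_s: 11.93
position: [0.4831, -0.4119, 0.21]
tool_rot: [[-0.008, 1.0, 0.002], [1.0, 0.008, -0.003], [-0.003, 0.002, -1.0]]
ft_force: [0.7, 0.9, -0.7]
grip_width: 0.0001
gripper_force: 0.0
```

```bash
python3 - <<'E'
from h import *
im=env.get_image("top"); save("t9",im["frame"]); P,v,u=pts(im)
for n,c,zl in (("open",(.6425,.0744),.082),):
    m=(np.hypot(P[:,0]-c[0],P[:,1]-c[1])<.045)&(P[:,2]>zl)&(P[:,2]<.12); print(n,cv2.minEnclosingCircle(P[m][:,:2].astype(np.float32)))
for t in ("case1_centre","notebook","dispenser","carton"):
    for r in env.regions_of("top",t)[:3]:
        p=pts(im,r["pixels"])[0]; print(t,round(r["score"],2),np.median(p,0).round(3))
E
```

```text
open ((0.6424150466918945, 0.0745246410369873), 0.03343299403786659)
case1_centre 0.61 [ 0.465 -0.1    0.035]
notebook 0.58 [ 0.315 -0.265  0.018]
dispenser 0.82 [ 0.782 -0.029  0.033]
carton 0.71 [ 0.691 -0.409  0.012]
```

View pics/t9.png

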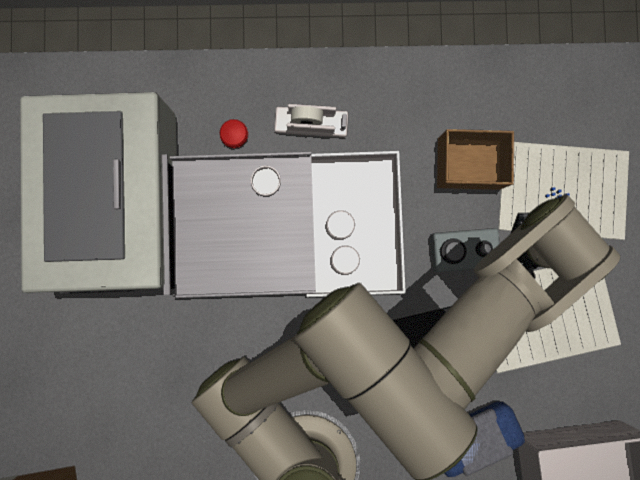

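The top view shows both cases flat in the tote at (341,225) and (345,260), the open case at (265,181) and the bystanders in place. The notebook is partly hidden by the arm, which never went near it. Handing in.

```bash
python3 -c "
from rig import env
print(env.close_job())"
```

```text
the job is handed in; nothing more can be done
None
```

The job is done and handed in: I pressed the wide button, slid both lidded cases into the tote, left the open case in the tray, then pressed the narrow button, at about 12 s on the robot's clock; the hand-in returned no verdict.

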